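# Raise the counterweighted arm of the sample press

### The job

Push the hold-down arm of the sample-card press up with the fingers, gently, without gripping it or flinging it, until it has gone past its balance point and stays fully raised by itself. Then take the hand away. Leave the jar, the thread spool and the pen pot where they stand.

Things in the scene. Friction and masses are not known exactly. Their poses are not given: they have to be found in the camera images.
- press: Sample-card press, fixed to the counter; place and yaw vary. Grey base plate 260 x 130 x 12 mm with two upright grey cheeks, 108 mm high, carrying the hinge. Origin: on the counter top straight below the hinge. Its -x axis points along the lowered arm from hinge to red handle, to the robot's right and nearer; z up. The plate spans x = -175 to +85 mm; below the handle bar the counter is bare.
- cards (a point): Centre of the top of the fixed pile of colour cards, 80 x 80 mm, 45 mm above the counter, on the base plate under the arm, 125 mm from the hinge line.
- pivot (a point): Centre of the hinge, 90 mm above the counter. The hinge line runs along the y axis of the press.
- hold_arm (a joint): Angle of the hold-down arm: 0 = level, at its lower stop; grows as the handle rises and swings back towards the hinge; 1.35 = fully raised, at the upper stop. It balances at about 0.8: released below that it falls back to 0; beyond, it goes on by itself to 1.35 (damped, about 1.5 s) and stays. Pushing up at the handle takes 1 to 2 N at first, less near balance.
- counterweight (a point): Centre of the steel counterweight, a cylinder of 44 mm diameter and 50 mm length, part of the arm, 28 mm beyond and 45 mm above the hinge when the arm is level.
- handle_mid (a point): Middle of the red round handle bar at the arm's end: 16 mm diameter, 110 mm long along the press's y axis, 200 mm from the hinge, 90 mm above the counter when down. A black flat bar 30 mm wide, 8 mm thick runs from it to the hinge; a rubber foot of 44 mm diameter hangs 44 mm below that bar's middle line, 80 mm from the handle.
- jar: Loose green glass jar with a wooden cap, 68 mm diameter, 100 mm high, beside the press; origin at the centre of its underside. Leave alone.
- spool: Loose blue thread spool, 48 mm diameter, 55 mm high, standing beside the press; origin at the centre of its underside. Leave alone.
- penpot: Loose white ceramic pen pot, 72 mm diameter, 95 mm high, beside the press; origin at the centre of its underside. Leave alone.

How it is judged (in metres and radians):
On the way:
1. the fingers push the arm upwards: they touch it while it is between 0.25 and 0.75 rad (value of joint hold_arm between 0.25 and 0.75 rad and contact force between the fingers and hold_arm above 0.1 N), for 0.1 s.
At the end, for the whole second after the job is handed in: The arm stands by itself at its upper stop (above 1.25 rad) and is at rest; the jar, the spool and the pen pot are within 20 mm of where they stood (value of joint hold_arm above 1.25 rad and velocity of joint hold_arm between -0.05 and 0.05 rad/s and distance of each of jar, spool, penpot from where it was at the start of the episode below 0.02 m); the robot touches nothing.
It fails at once if the fingers press on or grip the arm with more than 30 N (contact force between the fingers and hold_arm above 30 N).
It fails at once if the arm is flung up faster than 4 rad/s (velocity of joint hold_arm above 4 rad/s).
It fails at once if the jar is lifted, knocked over or shifted by more than 20 mm (distance of jar from where it was at the start of the episode above 0.02 m or angle between jar's own z axis and vertical above 0.3 rad).
It fails at once if the spool is lifted, knocked over or shifted by more than 20 mm (distance of spool from where it was at the start of the episode above 0.02 m or angle between spool's own z axis and vertical above 0.3 rad).
It fails at once if the pen pot is lifted, knocked over or shifted by more than 20 mm (distance of penpot from where it was at the start of the episode above 0.02 m or angle between penpot's own z axis and vertical above 0.3 rad).
It also fails if it takes over 38 s, if anything falls off the work surface, if the arm or the gripper's body presses on something with over 40 N, if the wrist force passes 120 N, or if a joint passes its speed limit or range.

### The arm

A 6-joint arm with a two-finger parallel gripper is mounted at the origin on the work surface. World frame = base frame: x ahead of the robot, y to its left, z up, the work surface at z = 0. Lengths are in mm, angles in rad, forces in N, time in s.
With the tool pointing down it reaches from about 350 to 975 mm from the base axis. Payload 7.1 kg.
Tool frame: the origin (TCP) lies midway between the tips of the shut fingers; the grasp point (between the pads) lies 19 mm behind it (ctrl.hold_point_z is the distance from the TCP to the grasp point, in mm); z points along the fingers, y is the direction in which the jaws open and shut (so a half turn about z gives the same grasp; the last joint's range is limited). The gripper opens to 88 mm and grips with 3 to 60 N. Pads are 20 mm wide; open, the fingers measure 115 mm over their backs; the gripper's body (75 mm by 178 mm) begins 61 mm behind the grasp point.
Start: joints at [1.314, 0.423, 1.63, -0, 1.089, -0.019], TCP at [147.197, 607.403, 222.675] pointing down, gripper open.
Joint ranges: [-3, 3], [-0.9, 2.11], [0.09, 2.58], [-1.31, 4.45], [0.11, 2.69], [-2.54, 2.54]. Speed limits (rad/s): [2.39, 2.39, 3.01, 3.14, 3.14, 3.14].

### API

Orientations are given as a rotation vector (axis times angle).
In Python, from workcell import ctrl, eyes gives the robot as it stands.
- The arm moves only by the tool move_arm, never from a script. Its argument "deltas" is a list of rows, each a list of 6 numbers: the shift along the tool's x, y, z in mm, then the turn, a rotation vector about the tool's x, y, z in rad. A call has 1 to 5 rows; each row shifts and turns the pose as measured when the row begins, along the tool's axes as they then stand; what a row does not reach is not made up. A row lasts 1/12 s, in which the tool goes at most 41.7 mm and 7.16 degrees, less where a joint would pass 70% of its speed; a pose out of reach is approached as far as the arm can. A call is refused whole if a number of a shift passes 41.7 or a number of a turn 0.125, either way. A call with a gripper value outside its range is refused whole. "hand" is the closure, from -1 (fully open) to 1 (shut), set as the call begins (left out, the last holds). The fingers move at their own pace and stop on an object; the grip force is fixed at half the most. Time passes only in rows, so rows that do not move let the fingers close. It gives the time, the measured TCP pose, the force and the opening at its end, in the units of the state.
- ctrl.get_obs(): the state, without advancing time (a new reading comes with each control period).
- eyes.get_image(name): name is "scene" or "top"; returns a dict with "frame" (480x640x3 uint8, red, green, blue), "range_z" (480x640 float32, mm along the optical axis (not along the pixel's ray), 0 where there is no reading), "fx", "fy", "cx", "cy" (pixels), "cam_to_world" (4x4, takes a point from camera to world coordinates). Camera axes: x right, y down, z forward; pixel columns grow to the right and rows downward; lengths in mm; the calibration is good to about 2 mm. A picture is of the moment at which its call begins.
- ctrl.close_job(): hands the job in, once; it reports no verdict.
The state is a dict: "t": time; "qpos": joint angles; "qvel": joint speeds; "joint_torque": joint torques, N m; "ee_pos": TCP position; "orientation": TCP orientation; "ft_force": force on the tool from outside, world axes, zero at the start; "moment": the same for the moment, N m; "width": finger opening in mm.
Only numpy, scipy, OpenCV 4.12 (cv2) and the standard library are available. Lean on these libraries where they do the work, as an engineer would, in place of code of your own. Each camera call takes 0.05 s, during which the arm holds its last target.

## Working session

There is one attempt and no reset: what is moved stays moved. The work goes in short steps, Python scripts to look and compute and a tool call to move; the robot and the scene stay as the last step left them, time stands still between calls to the robot, and variables do not carry over. Pictures are saved under pics/ and viewed, and the job is handed in when it is done.

Besides the shell and the picture viewer there is one more tool, called in YAML: its name, and indented under it one key for each argument. move_arm: Moves the arm, as the interface text tells. Its arguments: {"type":"object","properties":{"deltas":{"type":"array"},"hand":{"type":"number"}},"required":["deltas"]}

```bash
ls; mkdir -p pics
python3 - <<'E'
from workcell import ctrl, eyes
import cv2,numpy as np
for n in ["scene","top"]:
    d=eyes.get_image(n); cv2.imwrite(f"pics/{n}0.png",d["frame"][:,:,::-1]); np.savez(f"{n}0.npz",**d)
    print(n,d["fx"],d["cx"],d["cam_to_world"].round(3).tolist())
print(ctrl.get_obs())
E
```

```text
pics
scene 493.2815506413018 320.59150396359706 [[-0.439, 0.728, -0.526, 986.997], [0.898, 0.346, -0.272, 176.831], [-0.016, -0.592, -0.806, 699.265], [0.0, 0.0, 0.0, 1.0]]
top 517.0404131562747 325.2456902426182 [[0.001, -0.989, 0.149, 467.582], [-1.0, -0.004, -0.016, -16.832], [0.016, -0.149, -0.989, 1079.37], [0.0, 0.0, 0.0, 1.0]]
{'t': 0.1, 'qpos': array([ 1.31399850e+00,  4.23745444e-01,  1.63061932e+00, -2.60666843e-05,
        1.08857259e+00, -1.89723428e-02]), 'qvel': array([-0.00124271, -0.00130479, -0.00244919, -0.00025498,  0.00140076,
       -0.0003617 ]), 'joint_torque': array([-1.55646635e-04, -5.45610988e+01, -2.74324769e+01,  6.45765290e-02,
        1.88626873e-02, -1.76708483e-05]), 'ee_pos': array([147.08182306, 606.93264603, 221.98901362]), 'orientation': array([-3.72657435e-01, -3.11924812e+00,  2.09707697e-03]), 'ft_force': array([ 0.87804928, -0.85323931, -0.93069658]), 'moment': array([0.02117486, 0.00776647, 0.03939245]), 'width': 87.98070425937243}
```

View pics/scene0.png

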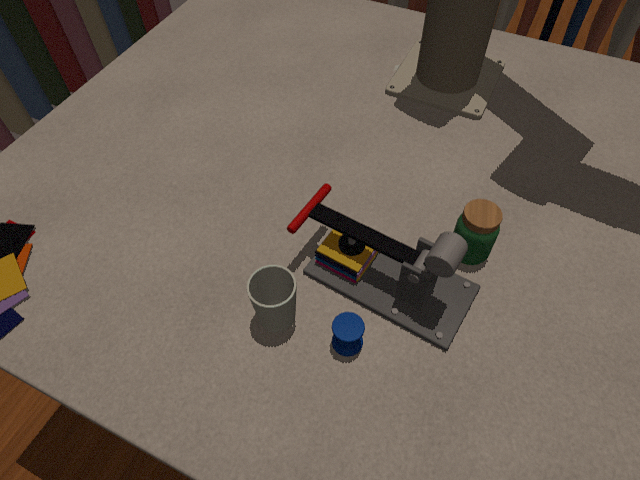

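View pics/top0.png

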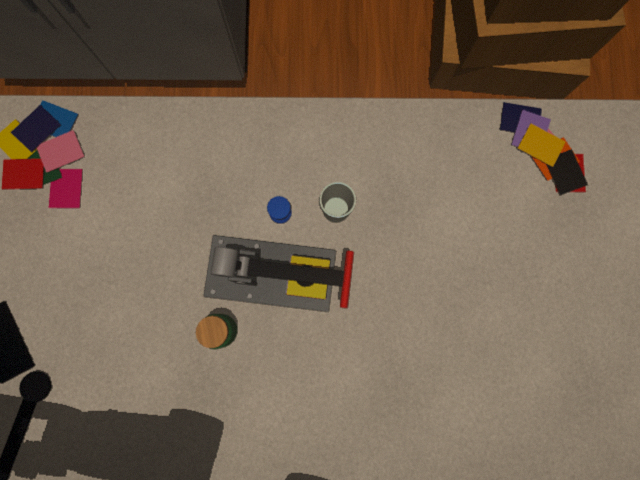

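The top view shows the press, with the red handle from about (349,250) to (345,306). The counterweight is at (226,260), the jar at (213,332), the spool at (279,209) and the pot at (337,201). Next I'll measure their positions.

```bash
cat > h.py <<'E'
import numpy as np,cv2
def cloud(d):
    z=d["range_z"].astype(float); v,u=np.mgrid[:480,:640]
    p=np.stack([(u-d["cx"])/d["fx"]*z,(v-d["cy"])/d["fy"]*z,z,np.ones_like(z)],-1)
    return (p@d["cam_to_world"].T)[...,:3]
E
python3 - <<'E'
from h import *
for n in ["scene","top"]:
    d=np.load(f"{n}0.npz"); P=cloud(d); f=d["frame"].astype(int); ok=d["range_z"]>0
    r,g,b=f[...,0],f[...,1],f[...,2]
    near=ok&(P[...,0]>350)&(P[...,0]<800)&(abs(P[...,1]+20)<250)&(P[...,2]>15)
    ms={"red":near&(r>100)&(g<50)&(b<50)&(P[...,2]>70),
     "blue":near&(b>90)&(r<60)&(P[...,2]>45),
     "cap":near&(r>120)&(g>70)&(g<130)&(b<100)&(P[...,2]>85),
     "yellow":near&(r>150)&(g>120)&(b<60),
     "arm":near&(r<45)&(g<45)&(b<45)&(P[...,2]>85)}
    for k,m in ms.items():
        q=P[m]
        if len(q)<5: print(n,k,len(q)); continue
        c=np.median(q,0); w,V=np.linalg.eigh(np.cov((q-c)[:,:2].T))
        a=V[:,1]; s=(q-c)[:,:2]@a; lo,hi=np.percentile(s,[1,99])
        print(n,k,len(q),c.round(1),"min",np.percentile(q,1,axis=0).round(),"max",np.percentile(q,99,axis=0).round(),"ax",a.round(3),lo.round(),hi.round())
    if n=="top":
        for u,v in [(337,187),(337,201),(323,201),(353,201),(337,216)]: print(u,v,P[v,u].round())
        for u,v in [(213,237),(335,250),(205,297),(329,310),(226,260)]: print(u,v,P[v,u].round())
E
```

```text
scene red 410 [545.  -70.9  98.2] min [491. -82.  94.] max [595. -60. 101.] ax [-0.992  0.127] -50.0 54.0
scene blue 724 [690.   63.3  56. ] min [669.  42.  53.] max [711.  84.  58.] ax [-0.109  0.994] -22.0 21.0
scene cap 818 [443.4 180.4 100.9] min [415. -67.  98.] max [490. 208. 103.] ax [-0.31   0.951] -250.0 28.0
scene yellow 39 [581.4  10.   45.7] min [537. -36.  44.] max [592.  36.  49.] ax [0.361 0.933] -49.0 27.0
scene arm 2394 [558.3  49.8  95. ] min [533. -62.  87.] max [597. 161. 137.] ax [0.16  0.987] -113.0 113.0
top red 385 [541.  -73.6  98. ] min [490. -84.  93.] max [595. -62. 103.] ax [-0.993  0.12 ] -53.0 52.0
top blue 398 [688.8  62.2  56.1] min [667.  40.  52.] max [710.  83.  60.] ax [-0.979  0.206] -21.0 22.0
top cap 781 [442.  179.7 100.9] min [416. 152.  96.] max [470. 207. 105.] ax [-0.352  0.936] -29.0 27.0
top yellow 634 [529.    0.9  46.1] min [509. -37.  42.] max [589.  41.  51.] ax [-0.994  0.109] -58.0 17.0
top arm 1507 [554.4  30.8  95.2] min [532. -63.  90.] max [587. 133. 112.] ax [0.12  0.993] -94.0 104.0
337 187 [727. -56.  75.]
337 201 [714. -59.   5.]
323 201 [703. -28.  53.]
353 201 [696. -87.  86.]
337 216 [663. -55.  98.]
213 237 [634. 200.  14.]
335 250 [608. -54.  10.]
205 297 [ 468.  -17. 1079.]
329 310 [484. -42.   7.]
226 260 [570. 146. 156.]
```

```bash
cat >> h.py <<'E'
from scipy.spatial.transform import Rotation as R
AX=np.array([.123,.9924,0])      # handle -> hinge
BAR=np.array([.9924,-.123,0])
def target(al,yaw=0):
    a=R.from_rotvec([0,0,yaw]).apply(AX); b=R.from_rotvec([0,0,yaw]).apply(BAR)
    z=a*np.cos(al)-np.array([0,0,1])*np.sin(al)
    return R.from_matrix(np.stack([np.cross(b,z),b,z],1))
E
python3 - <<'E'
from h import *
from workcell import ctrl
o=ctrl.get_obs();q=o["qpos"]
m=R.from_euler("ZYZYZ",[q[0],q[1]+q[2],q[3],q[4],q[5]]) if 0 else R.from_euler("ZYZ",[q[0],q[1]+q[2],q[3]])*R.from_euler("YZ",[q[4],q[5]])
print(m.as_matrix().round(2).tolist(), R.from_rotvec(o["orientation"]).as_matrix().round(2).tolist())
off=m.inv()*R.from_rotvec(o["orientation"]);print(off.as_rotvec())
for al in(.5,.6,.8):
  for yaw in (0,-.4):
    T=target(al,yaw)
    for q1,q23 in((-.4,1.8),(-.4,2.1),(-.3,2.1)):
      W=R.from_euler("ZY",[q1,q23]).inv()*T*off.inv()
      print(al,yaw,q1,q23,W.as_euler("ZYZ").round(2))
E
```

```text
[[-0.24, -0.97, -0.0], [-0.97, 0.24, -0.0], [0.0, 0.0, -1.0]] [[-0.97, 0.24, -0.0], [0.24, 0.97, -0.0], [0.0, -0.0, -1.0]]
[-9.52859516e-17  2.04480943e-16  1.57079633e+00]
0.5 0 -0.4 1.8 [ 1.02  1.7  -0.34]
0.5 0 -0.4 2.1 [ 1.01  1.54 -0.59]
0.5 0 -0.3 2.1 [ 1.05  1.46 -0.55]
0.5 -0.4 -0.4 1.8 [ 1.1   1.36 -0.15]
0.5 -0.4 -0.4 2.1 [ 1.18  1.23 -0.43]
0.5 -0.4 -0.3 2.1 [ 1.22  1.15 -0.4 ]
0.6 0 -0.4 1.8 [ 0.92  1.66 -0.35]
0.6 0 -0.4 2.1 [ 0.92  1.48 -0.58]
0.6 0 -0.3 2.1 [ 0.97  1.41 -0.53]
0.6 -0.4 -0.4 1.8 [ 1.    1.34 -0.12]
0.6 -0.4 -0.4 2.1 [ 1.08  1.19 -0.39]
0.6 -0.4 -0.3 2.1 [ 1.11  1.11 -0.35]
0.8 0 -0.4 1.8 [ 0.73  1.59 -0.36]
0.8 0 -0.4 2.1 [ 0.75  1.37 -0.56]
0.8 0 -0.3 2.1 [ 0.79  1.31 -0.5 ]
0.8 -0.4 -0.4 1.8 [ 0.79  1.32 -0.07]
0.8 -0.4 -0.4 2.1 [ 0.88  1.12 -0.31]
0.8 -0.4 -0.3 2.1 [ 0.9   1.05 -0.25]
```

```bash
cat >> h.py <<'E'
def plan(p,r,wps,vmax=40,wmax=.12,n=5):
    """rows toward waypoints [(pos,Rot)]"""
    p=np.array(p,float);rows=[];wps=list(wps)
    while len(rows)<n and wps:
        tp,tr=wps[0]; d=np.array(tp)-p; w=(r.inv()*tr).as_rotvec()
        k=max(np.linalg.norm(d)/vmax,np.linalg.norm(w)/wmax)
        if k<.03: wps.pop(0);continue
        s=1/max(1,k)
        row=np.r_[r.inv().apply(d*s).round(0),(w*s).round(3)]
        rows.append(row); p=p+r.apply(row[:3]); r=r*R.from_rotvec(row[3:])
        if k<=1: wps.pop(0)
    return [x.tolist() for x in rows],p
def go(wps,**k):
    from workcell import ctrl
    o=ctrl.get_obs(); r=R.from_rotvec(o["orientation"])
    rows,p=plan(o["ee_pos"],r,wps,**k)
    print(round(o["t"],2),o["ee_pos"].round(1),"F",o["ft_force"].round(1),"q",o["qpos"].round(2),"al",round(float(np.arcsin(-r.as_matrix()[2,2])),3))
    for x in rows: print(x)
    print("->",p.round(1))
D=R.from_matrix(np.stack([[-.972,.236,0],[.236,.972,0],[0,0,-1]],1))
E
cat > go1.py <<'E'
from h import *
yd=lambda a:R.from_rotvec([0,0,a])*D
go([((430,220,265),yd(-.85)),((520,-210,240),target(.6))],n=15)
E
python3 go1.py
```

```text
0.1 [147.1 606.9 222. ] F [ 0.9 -0.9 -0.9] q [ 1.31  0.42  1.63 -0.    1.09 -0.02] al 1.569
[-30.0, -26.0, -4.0, -0.0, 0.0, 0.071]
[-32.0, -23.0, -3.0, -0.0, 0.0, 0.071]
[-34.0, -21.0, -4.0, -0.0, 0.0, 0.071]
[-35.0, -19.0, -3.0, -0.0, 0.0, 0.07]
[-36.0, -16.0, -4.0, -0.0, 0.0, 0.071]
[-37.0, -14.0, -3.0, -0.0, 0.0, 0.07]
[-38.0, -11.0, -4.0, -0.0, 0.0, 0.07]
[-39.0, -8.0, -3.0, -0.0, 0.0, 0.07]
[-39.0, -5.0, -4.0, -0.0, 0.0, 0.07]
[-40.0, -3.0, -3.0, -0.0, 0.0, 0.07]
[-40.0, 0.0, -4.0, -0.0, 0.0, 0.07]
[-40.0, 4.0, -3.0, -0.001, 0.001, 0.071]
[-3.0, 0.0, -1.0, 0.0, -0.0, 0.005]
[-38.0, -11.0, 2.0, -0.027, 0.086, 0.051]
[-39.0, -9.0, -1.0, -0.027, 0.085, 0.051]
-> [446.2 141.7 260.8]
```

move_arm:
  deltas:
    - [-30, -26, -6, 0, 0, 0.07]
    - [-32, -23, -6, 0, 0, 0.07]
    - [-34, -21, -6, 0, 0, 0.07]
    - [-35, -19, -6, 0, 0, 0.07]
    - [-36, -16, -6, 0, 0, 0.07]
  hand: 1

```text
t: 0.52
ee_pos: [262.4, 445.1, 248.8]
orientation: [-0.914, -3.004, 0.008]
ft_force: [1.7, 0.7, 0.4]
width: 57.9
```

```bash
python3 go1.py
```

```text
0.52 [262.4 445.1 248.8] F [1.7 0.7 0.4] q [1.01 0.23 1.84 0.   1.07 0.03] al 1.565
[-38.0, -13.0, -2.0, -0.001, 0.0, 0.071]
[-38.0, -11.0, -2.0, -0.001, 0.0, 0.071]
[-39.0, -8.0, -2.0, -0.001, 0.0, 0.071]
[-40.0, -5.0, -2.0, -0.001, 0.0, 0.07]
[-40.0, -2.0, -3.0, -0.0, 0.0, 0.071]
[-40.0, 0.0, -2.0, -0.001, 0.0, 0.071]
[-40.0, 4.0, -3.0, -0.0, 0.001, 0.071]
[-38.0, -11.0, 2.0, -0.027, 0.085, 0.051]
[-39.0, -9.0, -1.0, -0.027, 0.085, 0.051]
[-39.0, -7.0, -5.0, -0.027, 0.085, 0.051]
[-39.0, -5.0, -8.0, -0.027, 0.085, 0.051]
[-38.0, -2.0, -12.0, -0.026, 0.085, 0.051]
[-37.0, -0.0, -15.0, -0.026, 0.085, 0.05]
[-36.0, 2.0, -18.0, -0.027, 0.085, 0.05]
[-34.0, 4.0, -21.0, -0.027, 0.086, 0.051]
-> [495.  -92.2 247.2]
```

move_arm:
  deltas:
    - [-38, -13, -3, 0, 0, 0.07]
    - [-38, -11, -3, 0, 0, 0.07]
    - [-39, -8, -3, 0, 0, 0.07]
    - [-40, -5, -3, 0, 0, 0.07]
    - [-40, -2, -3, 0, 0, 0.07]

```text
t: 0.93
ee_pos: [383.3, 276.4, 264.7]
orientation: [-1.446, -2.788, 0.009]
ft_force: [0.3, 0.8, -0.5]
width: 24.8
```

```bash
sed -i 's/n=15/n=16/' go1.py; python3 go1.py
```

```text
0.93 [383.3 276.4 264.7] F [ 0.3  0.8 -0.5] q [ 0.6   0.15  1.91 -0.    1.09 -0.01] al 1.565
[-40.0, 3.0, -0.0, -0.003, 0.001, 0.072]
[-33.0, 5.0, -0.0, -0.002, 0.001, 0.059]
[-38.0, -11.0, 2.0, -0.027, 0.086, 0.051]
[-39.0, -9.0, -1.0, -0.027, 0.085, 0.051]
[-39.0, -7.0, -5.0, -0.027, 0.085, 0.051]
[-39.0, -5.0, -8.0, -0.027, 0.085, 0.051]
[-38.0, -2.0, -12.0, -0.027, 0.086, 0.051]
[-37.0, -0.0, -15.0, -0.026, 0.085, 0.05]
[-36.0, 2.0, -18.0, -0.026, 0.086, 0.051]
[-34.0, 4.0, -21.0, -0.027, 0.086, 0.05]
[-32.0, 7.0, -24.0, -0.027, 0.086, 0.051]
[-29.0, 9.0, -26.0, -0.027, 0.086, 0.051]
[-26.0, 11.0, -28.0, -0.026, 0.084, 0.05]
-> [ 520.3 -210.5  240. ]
```

move_arm:
  deltas:
    - [-40, 3, 0, 0, 0, 0.07]
    - [-33, 5, 0, 0, 0, 0.06]
    - [-38, -11, 1, -0.027, 0.086, 0.051]
    - [-39, -9, -2, -0.027, 0.085, 0.051]
    - [-39, -7, -5, -0.027, 0.085, 0.051]

```text
t: 1.35
ee_pos: [458.8, 102.3, 263.0]
orientation: [-1.724, -2.404, -0.299]
ft_force: [1.3, 0.3, -0.5]
width: 0.6
```

```bash
cat > go2.py <<'E'
from h import *
go([((520,-210,240),target(.6)),((535,-190,90),target(.6))],n=16)
E
python3 go2.py
```

```text
1.35 [458.8 102.3 263. ] F [ 1.3  0.3 -0.5] q [ 0.02  0.15  1.94  0.3   1.09 -0.45] al 1.309
[-39.0, -5.0, -7.0, -0.026, 0.086, 0.051]
[-38.0, -3.0, -11.0, -0.026, 0.087, 0.051]
[-37.0, -1.0, -14.0, -0.026, 0.086, 0.051]
[-36.0, 2.0, -17.0, -0.026, 0.086, 0.051]
[-34.0, 4.0, -21.0, -0.026, 0.086, 0.05]
[-32.0, 6.0, -23.0, -0.025, 0.086, 0.051]
[-30.0, 8.0, -26.0, -0.026, 0.086, 0.051]
[-26.0, 11.0, -27.0, -0.025, 0.087, 0.05]
[-29.0, 3.0, 27.0, -0.0, -0.0, 0.0]
[-30.0, 3.0, 27.0, -0.0, -0.0, 0.0]
[-30.0, 3.0, 27.0, -0.0, -0.0, 0.0]
[-23.0, 3.0, 21.0, -0.0, -0.0, 0.0]
-> [ 534.9 -190.1   90.1]
```

move_arm:
  deltas:
    - [-39, -5, -7, -0.026, 0.086, 0.051]
    - [-38, -3, -11, -0.026, 0.086, 0.051]
    - [-37, -1, -14, -0.026, 0.086, 0.051]
    - [-36, 2, -17, -0.026, 0.086, 0.051]
    - [-34, 4, -20, -0.026, 0.086, 0.05]

```text
t: 1.77
ee_pos: [498.7, -100.6, 250.6]
orientation: [-1.775, -1.866, -0.753]
ft_force: [2.1, 1.0, 0.8]
width: 0.5
```

```bash
python3 go2.py
```

```text
1.77 [ 498.7 -100.6  250.6] F [2.1 1.  0.8] q [-0.58  0.41  1.78  0.63  1.4  -0.89] al 0.844
[-32.0, 6.0, -23.0, -0.02, 0.086, 0.055]
[-30.0, 9.0, -25.0, -0.02, 0.086, 0.055]
[-22.0, 9.0, -22.0, -0.017, 0.069, 0.044]
[-29.0, 3.0, 27.0, 0.0, 0.0, -0.0]
[-29.0, 3.0, 27.0, 0.0, 0.0, -0.0]
[-29.0, 3.0, 27.0, 0.0, 0.0, -0.0]
[-24.0, 3.0, 22.0, 0.0, 0.0, -0.0]
-> [ 534.9 -189.7   89.9]
```

move_arm:
  deltas:
    - [-32, 6, -23, -0.02, 0.086, 0.055]
    - [-30, 9, -25, -0.02, 0.086, 0.055]
    - [-22, 9, -22, -0.017, 0.069, 0.044]
    - [-29, 3, 27, 0, 0, 0]
    - [-29, 3, 27, 0, 0, 0]

```text
t: 2.18
ee_pos: [529.5, -218.2, 160.1]
orientation: [-1.768, -1.526, -0.951]
ft_force: [0.6, -0.2, -0.3]
width: 0.7
```

```bash
cat > go3.py <<'E'
from h import *
H=np.array([543,-72.5,90]); a=.6
n=AX*np.sin(a)+np.array([0,0,np.cos(a)]); d=AX*np.cos(a)-np.array([0,0,np.sin(a)])
pre=H-n*26-d*50; inn=H-n*26+d*20
print(pre.round(),inn.round())
go([(pre,target(a)),(inn,target(a))],n=16)
E
python3 go3.py
python3 - <<'E'
from workcell import eyes
import cv2
d=eyes.get_image("scene"); cv2.imwrite("pics/s1.png",d["frame"][:,:,::-1])
E
```

```text
[ 536. -128.   97.] [543. -71.  57.]
2.18 [ 529.5 -218.2  160.1] F [ 0.6 -0.2 -0.3] q [-0.78  0.75  1.58  0.74  1.54 -0.96] al 0.59
[-1.0, -3.0, 40.0, 0.009, -0.004, -0.003]
[-1.0, -2.0, 40.0, 0.01, -0.004, -0.004]
[-0.0, -1.0, 30.0, 0.007, -0.002, -0.003]
[-0.0, -0.0, 40.0, -0.0, -0.0, 0.0]
[-0.0, -0.0, 30.0, -0.0, -0.0, 0.0]
-> [543.6 -70.8  57.4]
```

View pics/s1.png

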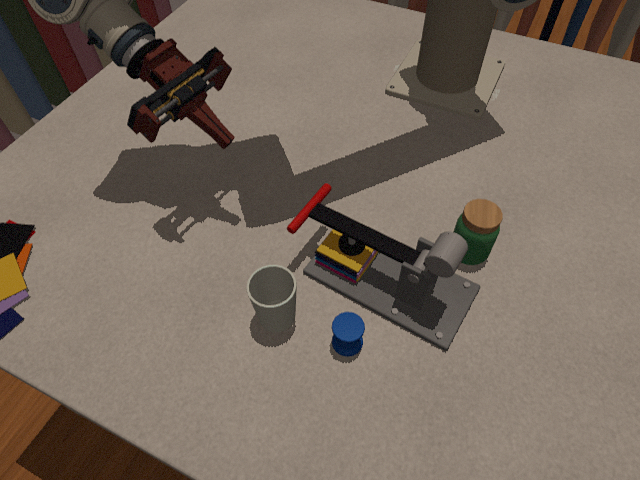

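The shut fingers, tip at (230,142), point along the press axis at the handle, whose near end is at (327,187). Nothing has moved, so I'll go in under the bar.

move_arm:
  deltas:
    - [0, -3, 40, 0.009, -0.004, -0.003]
    - [0, -2, 40, 0.01, -0.004, -0.004]
    - [0, -1, 30, 0.007, -0.002, -0.003]
    - [0, 0, 15, 0, 0, 0]

```text
t: 2.57
ee_pos: [534.9, -114.5, 82.1]
orientation: [-1.753, -1.532, -0.918]
ft_force: [-0.7, 0.0, 0.3]
width: 0.3
```

```bash
python3 go3.py
python3 - <<'E'
from workcell import eyes
import cv2
d=eyes.get_image("scene"); cv2.imwrite("pics/s2.png",cv2.resize(d["frame"][100:300,180:440,::-1],None,fx=3,fy=3))
E
```

```text
[ 536. -128.   97.] [543. -71.  57.]
2.57 [ 534.9 -114.5   82.1] F [-0.7  0.   0.3] q [-0.65  0.82  1.71  0.82  1.35 -1.02] al 0.595
[5.0, 3.0, -19.0, -0.004, -0.005, -0.013]
[-0.0, -0.0, 40.0, -0.0, -0.0, 0.0]
[-0.0, -0.0, 30.0, -0.0, -0.0, 0.0]
-> [543.5 -70.4  57.3]
```

View pics/s2.png

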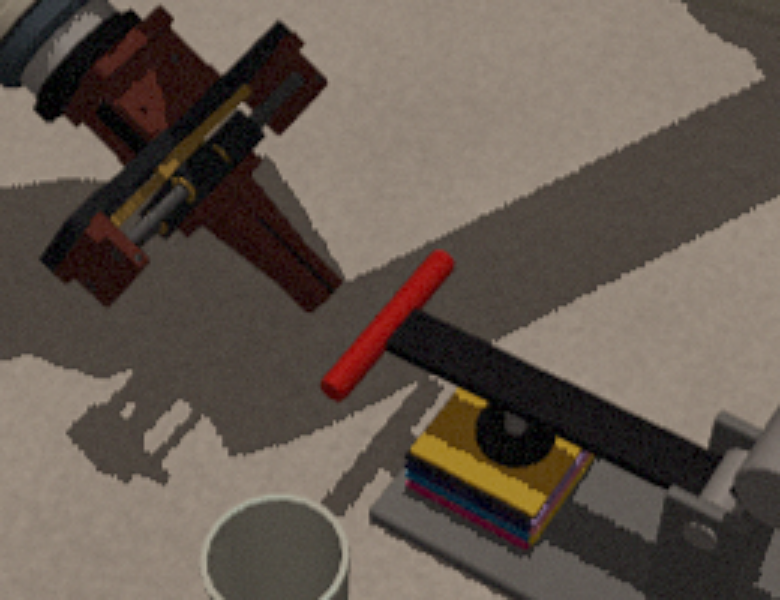

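The tip is just short of the bar and aligned a little towards its centre. Now I'll slide it under.

move_arm:
  deltas:
    - [3, 2, 20, -0.004, -0.005, -0.013]
    - [1, 1, 18, 0, 0, 0]
    - [0, 1, 13, 0, 0, 0]

```text
t: 2.87
ee_pos: [546.2, -69.9, 58.7]
orientation: [-1.75, -1.551, -0.927]
ft_force: [1.0, 1.1, -0.6]
width: 0.4
```

```bash
python3 go3.py
python3 - <<'E'
from workcell import eyes
import cv2
d=eyes.get_image("scene"); cv2.imwrite("pics/s3.png",cv2.resize(d["frame"][100:300,180:440,::-1],None,fx=3,fy=3))
E
```

```text
[ 536. -128.   97.] [543. -71.  57.]
2.87 [546.2 -69.9  58.7] F [ 1.   1.1 -0.6] q [-0.58  0.84  1.75  0.89  1.28 -1.06] al 0.6
[-1.0, -2.0, -40.0, 0.001, 0.0, 0.002]
[-1.0, -1.0, -30.0, 0.0, 0.0, 0.002]
[0.0, 0.0, 40.0, 0.0, 0.0, -0.0]
[0.0, 0.0, 30.0, 0.0, 0.0, -0.0]
-> [543.1 -70.6  57. ]
```

View pics/s3.png

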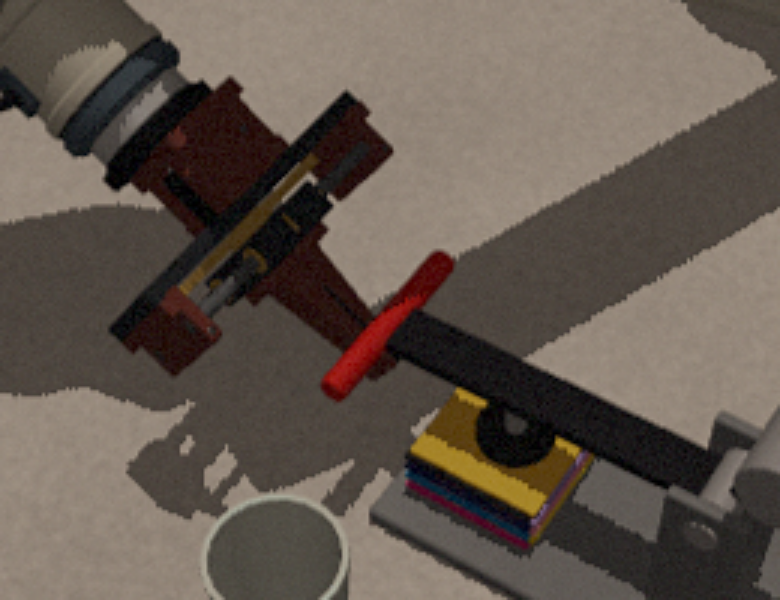

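The fingertips are under the handle bar. Next I'll lift along the handle's arc.

```bash
cat > go4.py <<'E'
from h import *
import sys
from workcell import ctrl
H=np.array([543,-72.5,90]); Z=np.array([0,0,1.])
def wp(th,off=18,over=20):
    a=max(.6,th); n=AX*np.sin(a)+Z*np.cos(a); d=AX*np.cos(a)-Z*np.sin(a)
    h=H+AX*200*(1-np.cos(th))+Z*200*np.sin(th)
    return h-n*off+d*over,target(a)
z=ctrl.get_obs()["ee_pos"][2]
ths=np.arange(-.03,1.2,.05)
cur=[t for t in ths if wp(t)[0][2]>z+4]
print("th target from",cur[0], "cur th",ths[np.argmin([abs(wp(t)[0][2]-z) for t in ths])])
go([wp(t) for t in cur[:10]],vmax=12,wmax=.06,n=10)
if len(sys.argv)>1:
    from workcell import eyes
    d=eyes.get_image("scene"); cv2.imwrite(f"pics/{sys.argv[1]}.png",cv2.resize(d["frame"][50:290,150:470,::-1],None,fx=2.4,fy=2.4))
E
python3 go4.py
```

```text
th target from 0.020000000000000004 cur th -0.03
2.92 [545.7 -68.1  57.7] F [-0.1  2.3 -1. ] q [-0.58  0.84  1.75  0.89  1.27 -1.06] al 0.599
[9.0, -2.0, -4.0, -0.001, -0.001, 0.003]
[9.0, -0.0, -6.0, 0.0, 0.0, -0.0]
[9.0, -0.0, -4.0, 0.0, 0.0, -0.0]
[9.0, -0.0, -5.0, 0.0, 0.0, -0.0]
[9.0, -0.0, -4.0, 0.0, 0.0, -0.0]
[9.0, -0.0, -3.0, 0.0, 0.0, -0.0]
[10.0, -0.0, -3.0, 0.0, 0.0, -0.0]
[9.0, -0.0, -3.0, 0.0, 0.0, -0.0]
[10.0, -0.0, -2.0, 0.0, 0.0, -0.0]
[10.0, -0.0, -1.0, 0.0, 0.0, -0.0]
-> [546.6 -44.4 154.2]
```

move_arm:
  deltas:
    - [6, -1, -3, 0, 0, 0]
    - [7, 0, -5, 0, 0, 0]
    - [8, 0, -4, 0, 0, 0]
    - [8, 0, -4, 0, 0, 0]
    - [9, 0, -4, 0, 0, 0]

```text
t: 3.33
ee_pos: [545.4, -65.3, 104.1]
orientation: [-1.75, -1.551, -0.924]
ft_force: [-0.6, -1.0, -0.6]
width: 0.6
```

```bash
python3 go4.py s4
```

```text
th target from 0.27 cur th 0.22
3.33 [545.4 -65.3 104.1] F [-0.6 -1.  -0.6] q [-0.57  0.76  1.77  0.87  1.31 -1.01] al 0.601
[12.0, -1.0, -2.0, -0.0, 0.001, 0.002]
[2.0, -0.0, -0.0, -0.0, -0.0, 0.0]
[10.0, -0.0, -3.0, -0.0, -0.0, 0.0]
[10.0, -0.0, -3.0, -0.0, -0.0, 0.0]
[9.0, -0.0, -2.0, -0.0, -0.0, 0.0]
[10.0, -0.0, -1.0, -0.0, -0.0, 0.0]
[10.0, -0.0, -2.0, -0.0, -0.0, 0.0]
[10.0, -0.0, -0.0, -0.0, -0.0, 0.0]
[10.0, -0.0, -0.0, -0.0, -0.02, 0.0]
[9.0, -0.0, -1.0, -0.0, -0.05, 0.0]
-> [549.4 -24.9 187.8]
```

View pics/s4.png

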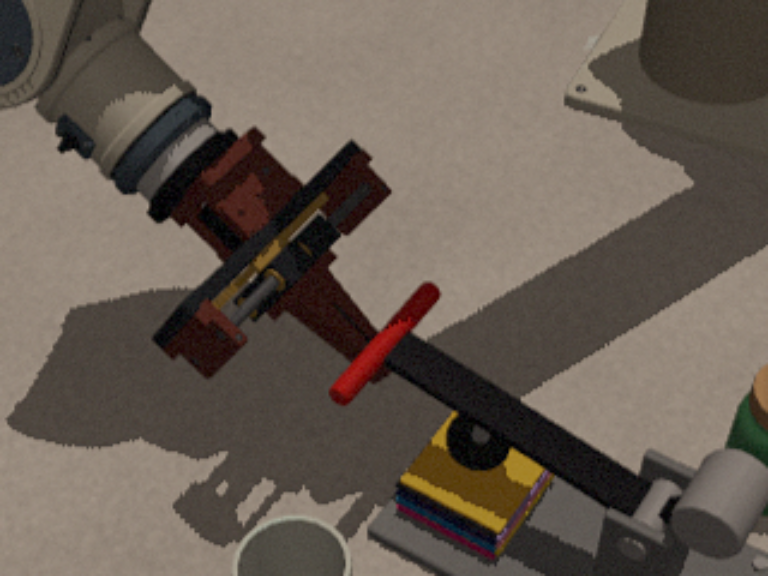

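The arm has risen to about 0.2 rad and rests on the fingers, so I'll continue.

move_arm:
  deltas:
    - [10, -1, -2, 0, 0, 0]
    - [9, 0, -2, 0, 0, 0]
    - [9, 0, -3, 0, 0, 0]
    - [9, 0, -2, 0, 0, 0]
    - [9, 0, -2, 0, 0, 0]

```text
t: 3.8
ee_pos: [547.8, -48.6, 155.7]
orientation: [-1.753, -1.554, -0.929]
ft_force: [0.7, -0.3, -0.9]
width: 0.5
```

```bash
python3 go4.py s5
```

```text
th target from 0.52 cur th 0.47
3.8 [547.8 -48.6 155.7] F [ 0.7 -0.3 -0.9] q [-0.55  0.67  1.79  0.88  1.35 -0.94] al 0.602
[11.0, -2.0, 3.0, 0.005, 0.002, 0.005]
[10.0, 0.0, -1.0, -0.0, 0.0, 0.0]
[10.0, 0.0, -0.0, -0.0, -0.02, 0.0]
[9.0, 0.0, -1.0, -0.0, -0.05, 0.0]
[9.0, 0.0, -1.0, -0.0, -0.05, 0.0]
[9.0, 0.0, -0.0, -0.0, -0.05, 0.0]
[9.0, 0.0, -1.0, -0.0, -0.05, 0.0]
[9.0, 0.0, -1.0, -0.0, -0.05, 0.0]
[9.0, 0.0, -0.0, -0.0, -0.05, 0.0]
[9.0, 0.0, -1.0, -0.0, -0.05, 0.0]
-> [553.1  10.5 228.6]
```

View pics/s5.png

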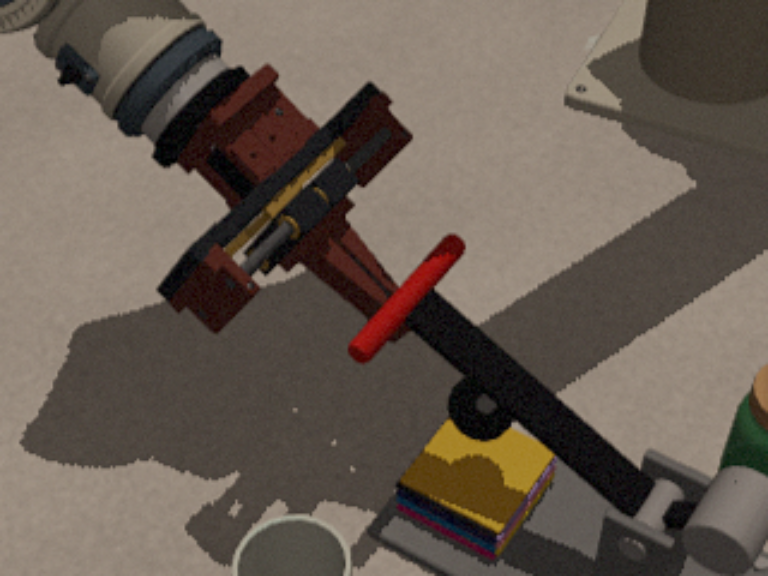

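The arm is at about 0.45 rad, still resting on the fingers.

move_arm:
  deltas:
    - [9, -1, 2, 0, 0, 0]
    - [9, 0, 0, 0, 0, 0]
    - [9, 0, 0, 0, -0.02, 0]
    - [9, 0, -1, 0, -0.05, 0]
    - [9, 0, -1, 0, -0.05, 0]

```text
t: 4.27
ee_pos: [549.4, -19.8, 195.0]
orientation: [-1.843, -1.626, -0.833]
ft_force: [0.2, -0.9, -1.3]
width: 0.1
```

```bash
python3 go4.py s6
```

```text
th target from 0.77 cur th 0.72
4.27 [549.4 -19.8 195. ] F [ 0.2 -0.9 -1.3] q [-0.47  0.53  1.82  0.83  1.28 -0.8 ] al 0.725
[9.0, 0.0, -1.0, 0.005, -0.045, 0.001]
[9.0, 0.0, -1.0, -0.0, -0.05, -0.0]
[9.0, 0.0, -0.0, -0.0, -0.05, -0.0]
[9.0, 0.0, -1.0, -0.0, -0.05, -0.0]
[9.0, 0.0, -1.0, -0.0, -0.05, -0.0]
[9.0, 0.0, -0.0, -0.0, -0.05, -0.0]
[9.0, 0.0, -1.0, -0.0, -0.05, -0.0]
[9.0, 0.0, -1.0, -0.0, -0.05, -0.0]
[9.0, 0.0, -0.0, -0.0, -0.05, -0.0]
-> [556.8  40.  248.2]
```

View pics/s6.png

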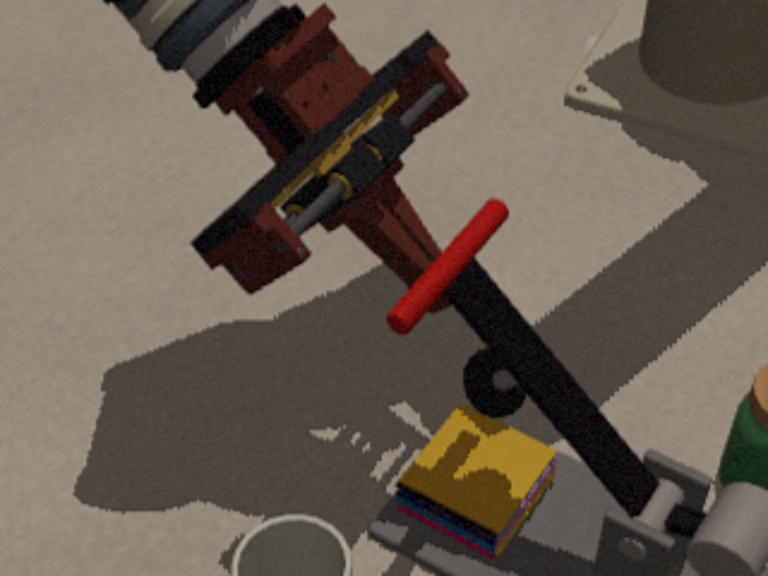

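The arm is near 0.7 rad, so I'll carry on past the balance point.

move_arm:
  deltas:
    - [9, 0, -1, 0, -0.045, 0]
    - [9, 0, -1, 0, -0.05, 0]
    - [9, 0, 0, 0, -0.05, 0]
    - [9, 0, -1, 0, -0.05, 0]
    - [8, 0, -1, 0, -0.05, 0]

```text
t: 4.73
ee_pos: [552.2, 13.3, 231.9]
orientation: [-2.014, -1.78, -0.619]
ft_force: [-0.7, 0.0, 0.1]
width: 0.5
```

```bash
python3 go4.py s7
```

```text
th target from 1.07 cur th 1.02
4.73 [552.2  13.3 231.9] F [-0.7  0.   0.1] q [-0.31  0.37  1.83  0.64  1.15 -0.52] al 0.98
[9.0, 1.0, 0.0, 0.004, -0.06, 0.001]
[5.0, 0.0, 0.0, 0.002, -0.03, 0.001]
[9.0, 0.0, -1.0, -0.0, -0.05, -0.0]
[9.0, 0.0, -0.0, -0.0, -0.05, -0.0]
-> [556.6  40.3 248.6]
```

View pics/s7.png

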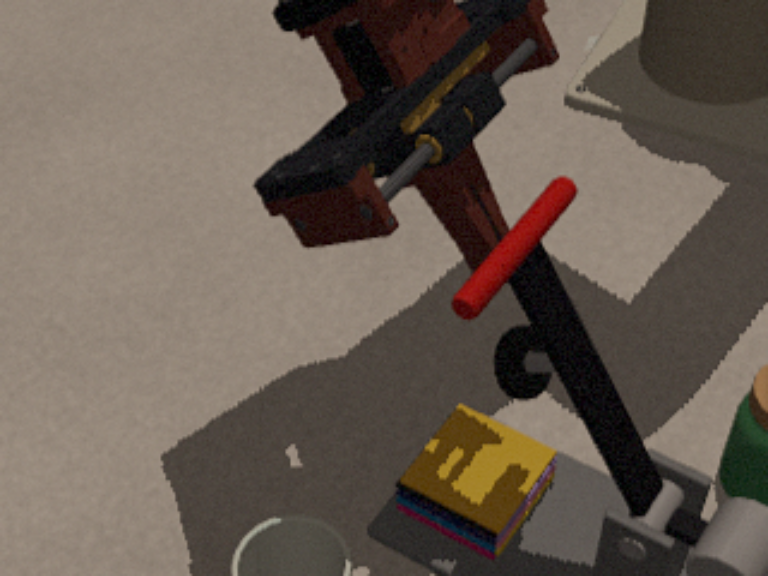

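The arm is at about 1.0 rad, past balance. I'll hold still and see whether it carries on by itself.

move_arm:
  deltas:
    - [0, 0, 0, 0, 0, 0]
    - [0, 0, 0, 0, 0, 0]
    - [0, 0, 0, 0, 0, 0]
    - [0, 0, 0, 0, 0, 0]
    - [0, 0, 0, 0, 0, 0]

```text
t: 5.2
ee_pos: [551.8, 16.0, 233.4]
orientation: [-2.007, -1.783, -0.622]
ft_force: [0.1, 0.0, 0.5]
width: 0.4
```

move_arm:
  deltas:
    - [0, 0, 0, 0, 0, 0]
    - [0, 0, 0, 0, 0, 0]
    - [0, 0, 0, 0, 0, 0]
    - [0, 0, 0, 0, 0, 0]
    - [0, 0, 0, 0, 0, 0]

```text
t: 5.62
ee_pos: [551.1, 14.4, 231.2]
orientation: [-2.008, -1.777, -0.62]
ft_force: [0.6, -0.2, 0.2]
width: 0.7
```

```bash
python3 go4.py s8
```

```text
th target from 1.07 cur th 1.02
5.62 [551.1  14.4 231.2] F [ 0.6 -0.2  0.2] q [-0.31  0.38  1.83  0.65  1.15 -0.52] al 0.975
[8.0, 2.0, -0.0, 0.001, -0.06, 0.001]
[5.0, 1.0, -1.0, 0.001, -0.035, 0.001]
[9.0, -0.0, -1.0, 0.0, -0.05, -0.0]
[9.0, -0.0, -0.0, 0.0, -0.05, -0.0]
-> [557.3  39.7 248.2]
```

View pics/s8.png

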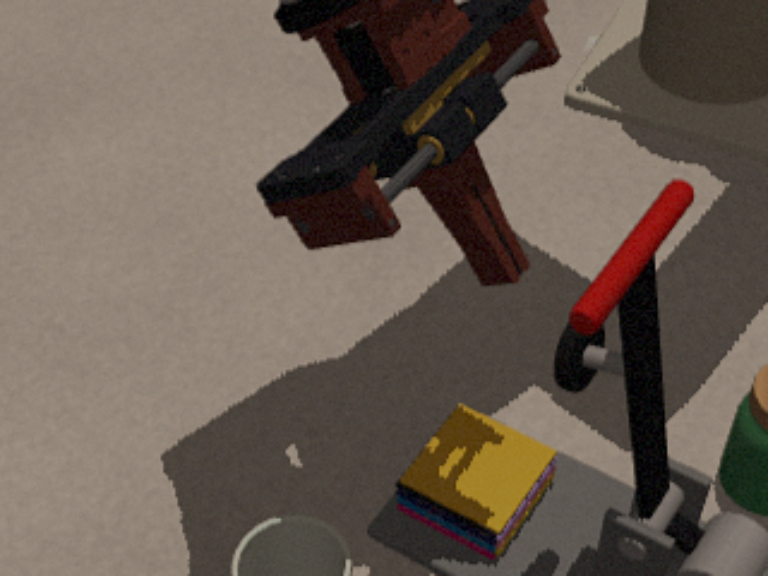

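The arm went up by itself and is clear of the fingers. I'll draw the hand back along its own axis, away from the press.

move_arm:
  deltas:
    - [-5, 0, -15, 0, 0, 0]
    - [-5, 0, -25, 0, 0, 0]
    - [-8, 0, -25, 0, 0, 0]
    - [-8, 0, -25, 0, 0, 0]
    - [-5, 0, -15, 0, 0, 0]

```text
t: 6.08
ee_pos: [538.1, -69.2, 300.7]
orientation: [-2.001, -1.776, -0.612]
ft_force: [0.8, -0.2, 0.5]
width: 0.7
```

move_arm:
  deltas:
    - [0, 0, 0, 0, 0, 0]
    - [0, 0, 0, 0, 0, 0]
    - [0, 0, 0, 0, 0, 0]
    - [0, 0, 0, 0, 0, 0]
    - [0, 0, 0, 0, 0, 0]

```text
t: 6.5
ee_pos: [538.6, -69.8, 301.2]
orientation: [-2.004, -1.776, -0.615]
ft_force: [0.6, -0.4, -0.8]
width: 0.5
```

move_arm:
  deltas:
    - [0, 0, 0, 0, 0, 0]
    - [0, 0, 0, 0, 0, 0]
    - [0, 0, 0, 0, 0, 0]
    - [0, 0, 0, 0, 0, 0]
    - [0, 0, 0, 0, 0, 0]

```text
t: 6.92
ee_pos: [537.7, -67.1, 299.2]
orientation: [-1.999, -1.776, -0.611]
ft_force: [-0.0, 0.4, -0.2]
width: 0.7
```

Run:
```python
from h import *
from workcell import eyes,ctrl
out=[]
for i in range(2):
  for n in ["scene","top"]:
    d=eyes.get_image(n); P=cloud(d); f=d["frame"].astype(int); ok=d["range_z"]>0
    if i==1: cv2.imwrite(f"pics/{n}9.png",d["frame"][:,:,::-1])
    r,g,b=f[...,0],f[...,1],f[...,2]
    near=ok&(P[...,0]>350)&(P[...,0]<800)&(abs(P[...,1]-20)<230)
    for k,m in {"red":near&(r>90)&(g<45)&(b<45)&(P[...,2]>200),"blue":near&(b>90)&(r<60)&(P[...,2]>45)&(P[...,2]<65),"cap":near&(r>120)&(g>70)&(g<130)&(b<100)&(P[...,2]>85)&(P[...,2]<110)}.items():
        if m.sum(): print(i,n,k,m.sum(),np.median(P[m],0).round(1))
print(ctrl.get_obs()["ee_pos"],ctrl.get_obs()["t"])
```

```text
0 scene red 802 [565.6  84.4 292.8]
0 scene blue 726 [690.1  63.4  56. ]
0 scene cap 862 [443.3 181.3 101. ]
0 top red 658 [558.3  81.6 292.9]
0 top blue 396 [687.8  61.3  56.3]
0 top cap 659 [443.7 177.9 101.1]
1 scene red 802 [565.6  84.5 292.8]
1 scene blue 731 [690.4  63.4  55.9]
1 scene cap 862 [443.4 181.5 101.1]
1 top red 669 [558.2  81.6 293. ]
1 top blue 395 [687.7  62.   56. ]
1 top cap 665 [442.  177.6 100.9]
[537.78869328 -67.32625193 299.37638126] 7.1167
```

View pics/scene9.png

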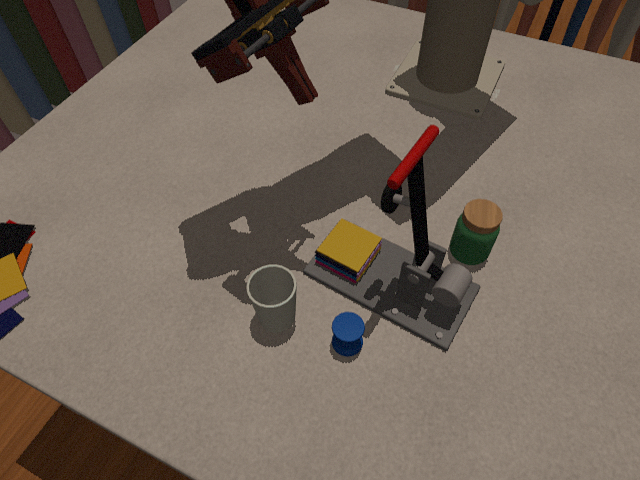

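View pics/top9.png

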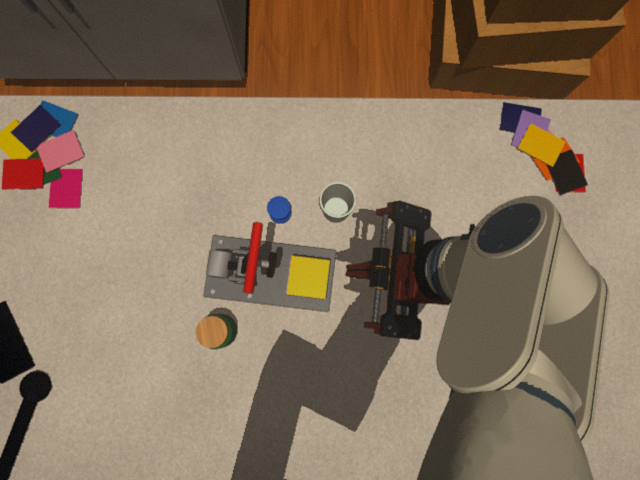

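The handle stands at about 1.35 rad and isn't moving. The jar (213,332), spool (279,209) and pot (337,201) are at their starting pixels, and the hand is about 150 mm clear. I'm handing in.

```bash
python3 -c "
from workcell import ctrl
print(ctrl.close_job())"
```

```text
the job is handed in; nothing more can be done
None
```

The hold-down arm is fully raised and standing by itself, and the job is handed in; no verdict is reported. I slid the shut fingers under the red handle and lifted it slowly along its arc, at about 0.5 rad/s. At about 1.0 rad I stopped. The arm went on to the upper stop by itself, and I drew the hand back.

**Last checks, at about 7.1 s:**
- **Arm angle:** the handle's position works out to about 1.35 rad. It was the same to 0.2 mm between two pictures about 0.1 s apart.
- **Other objects:** the jar and spool measured within about 2 mm of their starting positions. I compared the pen pot by pixel position only, and it looked unmoved.
- **Hand:** it was about 150 mm clear of the press, and the wrist force read about zero.

**Not directly confirmed:** the push force was too small to show in the wrist readings, which vary by about 1 N. That the fingers were touching the arm between 0.25 and 0.75 rad rests on the pictures, where the arm rose with them. I did not measure the arm's speed after it left the fingers.

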